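Back the tube carousel off by one notch

ROBOT

A 6-joint arm with a two-finger parallel gripper is mounted at the origin on a cart in front of the work surface, level with it; the furniture and walls round the work are solid. World frame = base frame: x ahead of the robot, y to its left, z up, the work surface at z = 0. Lengths are in mm, angles in rad, forces in N, time in s.
With the tool pointing down it reaches from about 275 to 750 mm from the base axis. Payload 10.2 kg.
Tool frame: the origin (TCP) lies at the very end of the fingers, on their centre line; the grasp point (between the pads) lies 19 mm behind it; z points along the fingers, y is the direction in which the jaws open and shut (so a half turn about z gives the same grasp; the last joint's range is limited). The gripper opens to 85 mm and grips with 20 to 120 N. Pads are 22 mm wide; open, the fingers measure 114 mm over their backs; the gripper's body (76 mm by 85 mm) begins 54 mm behind the grasp point. The pads swing forward as they close: fully open they stand 13 mm farther back than shut.
Start: joints at [1.059, 0.313, 1.498, -0, 1.331, -0.223], TCP at [149.534, 503.26, 231.294] pointing down, gripper open.
Joint ranges: [-2.94, 2.94], [-0.97, 2.17], [0.19, 2.56], [-1.23, 4.37], [0.02, 3.11], [-2.88, 2.88]. Speed limits (rad/s): [2.39, 2.39, 3.01, 3.14, 3.14, 3.14].

INTERFACE

Orientations are given as a unit quaternion [w, x, y, z].
In Python, from rig import readout, cams, finish_job gives the robot as it stands. The module is installed in compiled form; this text tells all that it offers.
- The arm moves only by the tool carry_out, never from a script. Its argument "steps" is one flat list of numbers, 7 for each row, row after row: the shift along the tool's x, y, z in cm, then the turn, a rotation vector about the tool's x, y, z in units of 5 degrees (1.0 is 5 degrees), then the opening, from -1 (shut) to 1 (fully open), so that 0 is half open. In form: [x, y, z, ax, ay, az, hand, x, y, z, ax, ay, az, hand, ...]. A call has 1 to 20 rows; each row shifts and turns the commanded pose from where the row before left it, along the tool's axes as they then stand; what a row does not reach is not made up. A row lasts 1/12 s, in which the tool goes at most 41.7 mm and 7.16 degrees, less where a joint would pass 70% of its speed; a pose out of reach is approached as far as the arm can. A call with a gripper value outside its range is refused whole. The fingers move at their own pace and stop on an object; "grip_force" is the grip in N (left out, the last holds). Time passes only in rows, so rows that do not move let the fingers close. It gives the time, the measured TCP pose, the force and the opening at its end, in the units of the state.
- readout.sense(): the state, without advancing time (a new reading comes with each control period).
- cams.capture(name): name is "scene" or "top"; returns the picture (480x640x3 uint8, red, green, blue); there is no depth.
- cams.calibration(name): a dict with "fx", "fy", "cx", "cy" (pixels), "R" (3x3) and "t" (3): a world point X has camera coordinates R X + t. Camera axes: x right, y down, z forward; pixel columns grow to the right and rows downward; lengths in mm; the calibration is good to about 2 mm. A picture is of the moment at which its call begins. calibration takes no time and is no camera call.
- finish_job(): hands the job in, once; it reports no verdict.
The state is a dict: "time_s": time; "joints": joint angles; "dq": joint speeds; "tau": joint torques, N m; "eef_pos": TCP position; "ee_rot": TCP orientation; "force": force on the tool from outside, world axes, zero at the start; "wrist_torque": the same for the moment, N m; "grip_width": opening from 0.0 (shut) to 1.0 (fully open).
Only numpy, scipy, OpenCV 4.12 (cv2) and the standard library are available. Lean on these libraries where they do the work, as an engineer would, in place of code of your own. Each camera call takes 0.05 s, during which the arm holds its last target.

TASK

The tube carousel has stepped one tube too far. Flip its ratchet pawl up (it has a ball-ended finger lever) until it rests open, push the wheel back one notch, clockwise seen from above (the upright black pegs on it are for the finger), so that the skipped tube comes under the nozzle, then tip the pawl down again so that it drops fully into its notch and locks the wheel. Do not push on the glass tubes or the nozzle arm, and leave the loose things on the bench where they stand.

Things in the scene. Friction and masses are not known exactly. Their poses are not given: they have to be found in the camera images.
- carousel: bench-top tube carousel, fixed: white round body 240 mm across, switch console on its +x side (reaches 180 mm from the centre, 62 mm high). Origin: on the wheel's axis, at bench height; z up, +x from the axis toward the nozzle, -y toward the pawl. The wheel's flat grey deck is 58 mm above the bench, its hub nut reaches 75 mm
- turntable (a joint): angle of the wheel (rad), within 0.03 of 0 at the start; grows counter-clockwise seen from above (forward), falls when pushed back clockwise. 16 tubes, 16 notches: 22.5 degrees (0.3927 rad) each, so one notch back is -0.3927. With the pawl down it turns forward, clicking, but not back. Stiff enough to stay where it is left (about 1 N at a peg)
- pawl (a joint): angle of the pawl (rad) about its level hinge: 0 = down, nose fully in a notch; 1.3 = laid back on its open stop. Below about 0.8 it falls shut under its own weight, above about 0.95 it falls open and stays open. A nose resting on a ramp or tooth reads 0.05 to 0.2. It takes about 0.5 N at the ball
- pawl_notch (a point): where the nose of the closed pawl sits: (0, -103, 48) mm in the carousel's frame. Steel saw teeth on the wheel's rim, 92 to 112 mm from the axis: roots 48, tips 58 mm above the bench; each has an upright face, a 25 mm ramp, a 15 mm flat root. The 6 mm nose drops in if the wheel is within 0.04 rad of a notch angle (0, -0.3927, ..)
- pawl_knob (a point): centre of the black ball (13.6 mm) on the pawl's finger lever, a 5.6 mm rod, 55 mm from the hinge. Pawl down: the ball is 5 mm to the carousel's +x side of the hinge and 55 mm above it. Pawl open: 51 mm to the -x side and 19 mm above it. Pushed level toward the carousel's -x, the ball lifts the pawl; the open pawl is best closed by pushing its raised nose, not the ball
- pawl_nose (a point): middle of the pawl's dark steel nose, 55 mm from the hinge. Pawl down: in the notch, 54 mm to the carousel's +x side of the hinge and 10 mm below it. Pawl open: the nose stands up, 24 mm to the +x side of the hinge and 49 mm above it; a fingertip between ball lever and nose, 20 mm or more above the hinge, that pushes the nose toward +x closes the pawl
- pawl_hinge (a point): the pawl's hinge, at (-55, -103, 67) mm in the carousel's frame, pin along the carousel's y. The pawl, 14 mm wide, swings in the carousel's x-z plane through this point; when down it reaches 56 mm to the +x side. The fixed post that carries the pin stands 36 to 52 mm outward (-y) of this point, 80 mm high
- peg_0 (a point): upright black finger peg on the wheel, 10 mm across, from the deck (58 mm) up to 99 mm above the bench; this point is on its axis, 80 mm above the bench. It stands 52 mm from the wheel's axis, at carousel azimuth 45 degrees plus the wheel's angle (far left)
- peg_1 (a point): the same, at azimuth 135 degrees plus the wheel's angle (near left)
- peg_2 (a point): the same, at azimuth 225 degrees plus the wheel's angle (near right, toward the pawl)
- peg_3 (a point): the same, at azimuth 315 degrees plus the wheel's angle (far right)
- tube_ring: the 16 open glass tubes in the wheel, each 17 mm across, standing 11 mm above the deck (rims 69 mm above the bench), on a circle of 80 mm radius; they turn with the wheel. Origin: on the wheel's axis, at bench height. Not to be pushed on
- nozzle_arm: fixed delivery arm: a 12 mm post at 150 mm from the axis on the carousel's +x side and an arm to the nozzle over the ring of tubes; highest point 118 mm above the bench. Origin: on the wheel's axis, at bench height. Not to be pushed on
- nozzle_tip (a point): lower tip of the white nozzle, 76 mm above the bench, 80 mm from the wheel's axis on the carousel's +x side
- glass_beaker: bystander: small glass beaker, 44 mm across, 55 mm high, near left of the carousel; origin under its centre
- label_tape: bystander: roll of tape lying flat, 62 mm across, 19 mm high, at the left end of the bench; origin under its centre
- slide_pack: bystander: slide carton, 28 x 80 x 27 mm, behind the carousel on the right; origin under its centre. (Beyond it at the right end of the bench, x 0.38 to 0.66, y -0.79 to -0.46 m, stands a fixed microscope 0.44 m high: swing in nearer to the robot than it)

How it is judged:
By the outcome, as a careful person would: the job done as asked, in the order asked, and still so for the second after the job is handed in, with the robot touching nothing.
It also fails if it takes over 54 s, if anything falls off the work surface, if the arm or the gripper's body presses on something with over 40 N, if the wrist force passes 120 N, or if a joint passes its speed limit or range.

## Working session

There is one attempt and no reset: what is moved stays moved. The work goes in short steps, Python scripts to look and compute and a tool call to move; the robot and the scene stay as the last step left them, time stands still between calls to the robot, and variables do not carry over. Pictures are saved under pics/ and viewed, and the job is handed in when it is done.

Besides the shell and the picture viewer there is one more tool, called after "Request:" as name(argument=value, ...) on one line, values as JSON. carry_out: Moves the arm, as the interface text tells. Its arguments: {"type":"object","properties":{"steps":{"type":"array","items":{"type":"number"}},"grip_force":{"type":"number"}},"required":["steps"]}

```bash
mkdir -p pics
cat > h.py <<'E'
import numpy as np,cv2
from rig import readout,cams
def cap(n,f):
    im=cams.capture(n); cv2.imwrite('pics/'+f,im[:,:,::-1]); return im
def ray(n,u,v,z):
    c=cams.calibration(n);R=np.array(c['R']);t=np.array(c['t'])
    d=R.T@np.array([(u-c['cx'])/c['fx'],(v-c['cy'])/c['fy'],1]);o=-R.T@t
    return o+d*(z-o[2])/d[2]
def proj(n,X):
    c=cams.calibration(n);p=np.array(c['R'])@np.array(X)+np.array(c['t'])
    return np.array([c['fx']*p[0]/p[2]+c['cx'],c['fy']*p[1]/p[2]+c['cy']])
E
python3 - <<'E'
from h import *
cap('scene','s0.png');cap('top','t0.png')
print(readout.sense())
for n in('scene','top'):
    c=cams.calibration(n);print(n,c, -np.array(c['R']).T@np.array(c['t']))
E
```

```text
{'time_s': 0.1, 'joints': array([ 1.05859157e+00,  3.13408329e-01,  1.49834714e+00,  2.38518684e-05,
        1.33100863e+00, -2.23396316e-01]), 'dq': array([ 0.0001745 , -0.0018627 , -0.00036974, -0.0006583 ,  0.00165158,
        0.00108806]), 'tau': array([ 1.48791158e-03, -4.12904227e+01, -2.60145003e+01, -2.22119370e-04,
        3.06626171e-03,  2.70412369e-05]), 'eef_pos': array([149.41628827, 503.05427351, 230.79025553]), 'ee_rot': array([-2.21413271e-04,  1.43905662e-01,  9.89591237e-01, -5.42385308e-04]), 'force': array([0.47812934, 0.33102734, 0.34998967]), 'wrist_torque': array([ 0.03712898, -0.02892625, -0.00160302]), 'grip_width': 1.004445080971746}
scene {'fx': 465.04271854932847, 'fy': 465.04271854932847, 'cx': 322.28020961006024, 'cy': 222.2942605180917, 'R': array([[ 5.22918459e-01, -8.52382633e-01, -3.63622534e-04],
       [-6.46949659e-01, -3.96611907e-01, -6.51271936e-01],
       [ 5.54988670e-01,  3.40797362e-01, -7.58844341e-01]]), 't': array([-198.77805724,  396.77255588,  756.26647944])} [ -59.08274276 -269.80386532  832.22308838]
top {'fx': 597.5435583996875, 'fy': 597.5435583996875, 'cx': 315.05113502839373, 'cy': 238.55795836654116, 'R': array([[ 0.00771118, -0.99995156, -0.00611655],
       [-0.99327064, -0.0069525 , -0.11560754],
       [ 0.11555942,  0.00696686, -0.99327614]]), 't': array([  81.10386474,  511.38655174, 1565.25485329])} [ 326.43990077   73.75043795 1614.34651238]
```

View pics/s0.png

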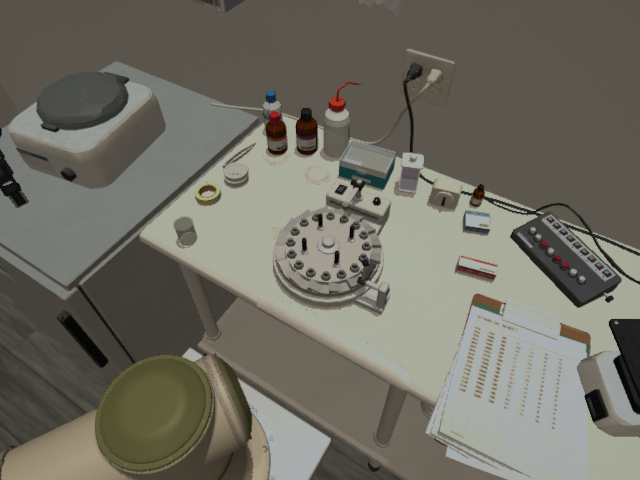

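View pics/t0.png

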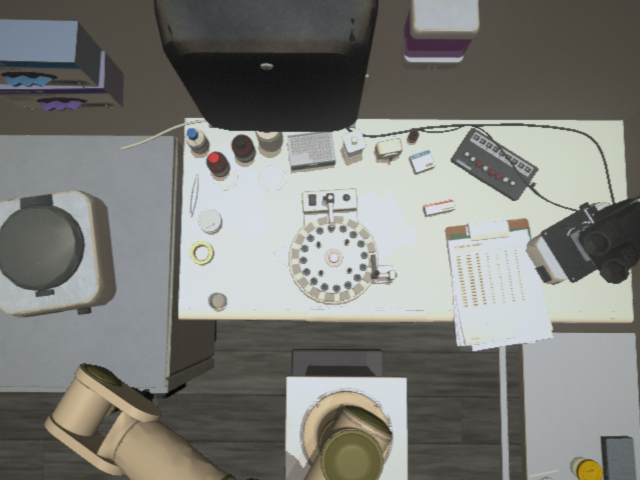

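Run:
```python
from h import *
s=cv2.imread('pics/s0.png');t=cv2.imread('pics/t0.png')
cv2.imwrite('pics/s0z.png',cv2.resize(s[165:325,260:410],None,fx=4,fy=3.75,interpolation=cv2.INTER_CUBIC)[:600])
cv2.imwrite('pics/t0z.png',cv2.resize(t[180:315,275:410],(594,594),interpolation=cv2.INTER_CUBIC))
```

```text
(no output)
```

View pics/s0z.png

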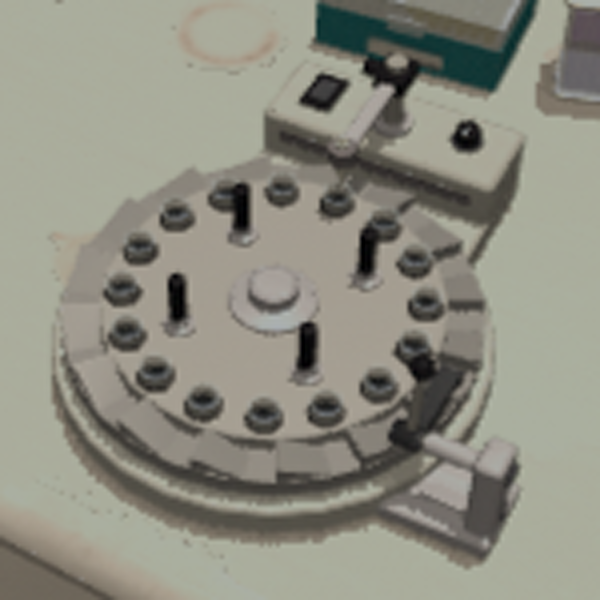

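View pics/t0z.png

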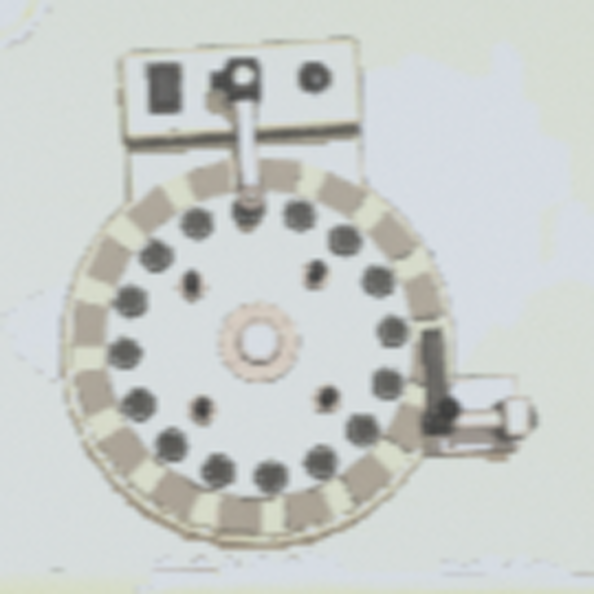

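Run:
```python
from h import *
def T(u,v,z): return ray('top',275+(u+.5)/4.4-.5,180+(v+.5)/4.4-.5,z)
def S(u,v,z): return ray('scene',260+(u+.5)/4-.5,165+(v+.5)/3.75-.5,z)
tb=[(197,222),(156,255),(131,301),(125,352),(139,404),(172,445),(218,470),(270,476),(321,462),(362,430),(388,383),(393,331),(377,281),(345,240),(300,215),(248,211)]
P=np.array([T(u,v,69)[:2] for u,v in tb])
A=np.c_[2*P,np.ones(16)];s=np.linalg.lstsq(A,(P**2).sum(1),rcond=None)[0]
c=s[:2];print('centre top',c,np.sqrt(s[2]+c@c),'hub',T(259,341,75))
a=np.unwrap(np.arctan2(*(P-c).T[::-1]));k=np.arange(16)
m=a+0
print('tube phase mod 22.5', np.degrees(np.angle(np.exp(16j*a).mean()))/16)
for u,v in[(191,281),(317,267),(202,406),(327,395)]:
    d=T(u,v,97)[:2]-c;print('peg',d,np.hypot(*d),np.degrees(np.arctan2(d[1],d[0])))
d=T(249,193,80)[:2]-c;print('nozzle',d,np.degrees(np.arctan2(d[1],d[0])))
d=T(242,75,116)[:2]-c;print('post',d,np.degrees(np.arctan2(d[1],d[0])))
b=T(125,137,62)-T(358,128,62);print('console edge',np.degrees(np.arctan2(b[1],b[0]))-90)
print('knob',T(447,409,122)-np.r_[c,0])
# scene
sb=[(283,187),(337,200),(385,224),(415,259),(428,303),(415,347),(380,381),(327,406),(264,413),(203,401),(155,371),(127,331),(122,288),(140,247),(177,213)]
P=np.array([S(u,v,69)[:2] for u,v in sb]);A=np.c_[2*P,np.ones(len(P))];s=np.linalg.lstsq(A,(P**2).sum(1),rcond=None)[0]
c2=s[:2];print('centre scene',c2,np.sqrt(s[2]+c2@c2),'hub',S(273,283,75))
for u,v in[(241,187),(369,232),(177,279),(308,327)]:
    d=S(u,v,98)[:2]-c2;print('peg',d,np.hypot(*d),np.degrees(np.arctan2(d[1],d[0])))
print('knob',S(424,364,122)-np.r_[c2,0])
print('post',S(398,62,117)-np.r_[c2,0])
```

```text
centre top [457.49596416  36.55479069] 79.28664687327647 hub [457.59815766  36.56727414  75.        ]
tube phase mod 22.5 5.055778572487766
peg [32.87948293 40.151495  ] 51.89607835085897 50.68644556504635
peg [ 41.57102549 -32.94765854] 53.0443056664341 -38.39904323399402
peg [-39.64669439  33.28415455] 51.7657736363825 139.98590154776656
peg [-32.76439633 -38.83813204] 50.81246074251325 -130.15145135543864
nozzle [87.1022285  6.3864797] 4.19351734635171
post [150.86732495  11.47338343] 4.3489437450301525
console edge 2.6234647077960886
knob [ -41.83455658 -105.65040293  122.        ]
centre scene [456.47959068  32.60967091] 79.30362668752258 hub [459.24451539  34.86593009  75.        ]
peg [37.24700188 42.99289163] 56.88345875299669 49.09589572082675
peg [ 43.59939019 -30.74563443] 53.34979720340544 -35.19091517653616
peg [-35.94353155  35.71514355] 50.67059244933172 135.18261046531742
peg [-29.25252715 -36.96314924] 47.1379332028519 -128.35798777185587
knob [ -36.67238295 -103.721232    122.        ]
post [151.0714982   12.05865462 117.        ]
```

Request:
carry_out(steps=[0,0,0,0,0,-1.39,-1,0,0,0,0,0,-1.39,-1,0,0,0,0,0,-1.39,-1,-1.3,-3.1,0.2,0,0,0,-1,-1.3,-3.1,0.2,0,0,0,-1,-1.3,-3.1,0.2,0,0,0,-1,-1.3,-3.1,0.2,0,0,0,-1,-1.3,-3.1,0.2,0,0,0,-1,-1.3,-3.1,0.2,0,0,0,-1,-1.3,-3.1,0.2,0,0,0,-1,-1.3,-3.1,0.2,0,0,0,-1,-1.3,-3.1,0.2,0,0,0,-1,-1.3,-3.1,0.2,0,0,0,-1,-1.3,-3.1,0.2,0,0,0,-1,-1.3,-3.1,0.2,0,0,0,-1,-1.3,-3.1,0.2,0,0,0,-1,-1.3,-3.1,0.2,0,0,0,-1,-1.3,-3.1,0.2,0,0,0,-1,-1.3,-3.1,0.2,0,0,0,-1,-1.3,-3.1,0.2,0,0,0,-1], grip_force=40)

```text
time_s: 1.77
eef_pos: [409.7, -7.4, 197.1]
ee_rot: [-0.0, -0.037, 0.999, 0.0]
force: [0.6, 0.4, 0.6]
grip_width: 0.0
```

```bash
cat >> h.py <<'E'
C=np.array([457.5,36.3]);YAW=np.radians(4.3)
RC=np.array([[np.cos(YAW),-np.sin(YAW)],[np.sin(YAW),np.cos(YAW)]])
def toC(p): p=np.array(p);return np.r_[RC.T@(p[:2]-C),p[2:]]
def toW(p): p=np.array(p,float);return np.r_[C+RC@p[:2],p[2:]]
def go(p):
    s=readout.sense();d=toW(p)-s['eef_pos'];q=s['ee_rot']
    from scipy.spatial.transform import Rotation as Ro
    M=Ro.from_quat([q[1],q[2],q[3],q[0]])
    print('C pos',toC(s['eef_pos']).round(1),'tool cm',(M.inv().apply(d)/10).round(2),'t',s['time_s'],'F',s['force'].round(1))
E
python3 - <<'E'
from h import *
go([-18,-103,170]);go([-18,-103,97])
E
```

```text
C pos [-50.9 -40.  197.1] tool cm [-3.29 -6.3   2.7 ] t 1.7667 F [0.6 0.4 0.6]
C pos [-50.9 -40.  197.1] tool cm [-3.3 -6.3 10. ] t 1.7667 F [0.6 0.4 0.6]
```

Request:
carry_out(steps=[-1.1,-2.1,0,0,0,0,-1,-1.1,-2.1,0,0,0,0,-1,-1.1,-2.1,0,0,0,0,-1,0,0,1.5,0,0,0,-1,0,0,1.5,0,0,0,-1,0,0,1.4,0,0,0,-1,0,0,0,0,0,0,-1])

```text
time_s: 2.35
eef_pos: [445.8, -65.6, 150.9]
ee_rot: [-0.002, -0.037, 0.999, 0.001]
force: [0.4, 0.5, -0.2]
grip_width: 0.0
```

```bash
cat >> h.py <<'E'
def look(tag):
    s=cap('scene',f's{tag}.png');t=cap('top',f't{tag}.png')
    a=cv2.resize(s[155:315,250:410],(600,600),interpolation=cv2.INTER_CUBIC)
    b=cv2.resize(t[180:315,275:410],(594,594),interpolation=cv2.INTER_CUBIC)
    cv2.imwrite(f'pics/s{tag}z.png',a[:,:,::-1]);cv2.imwrite(f'pics/t{tag}z.png',b[:,:,::-1])
E
python3 - <<'E'
from h import *
look('1');go([-18,-103,97])
E
```

```text
C pos [ -18.1 -101.2  153.4] tool cm [-0.02 -0.18  5.64] t 2.45 F [-0.7  0.2  0.6]
```

View pics/s1z.png

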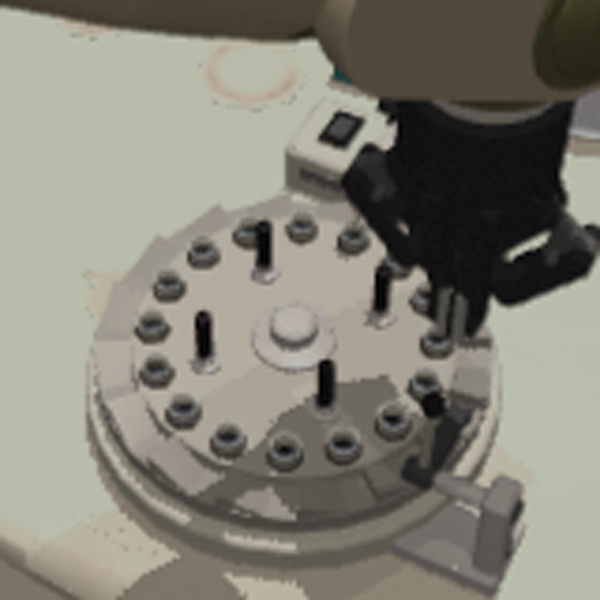

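View pics/t1.png

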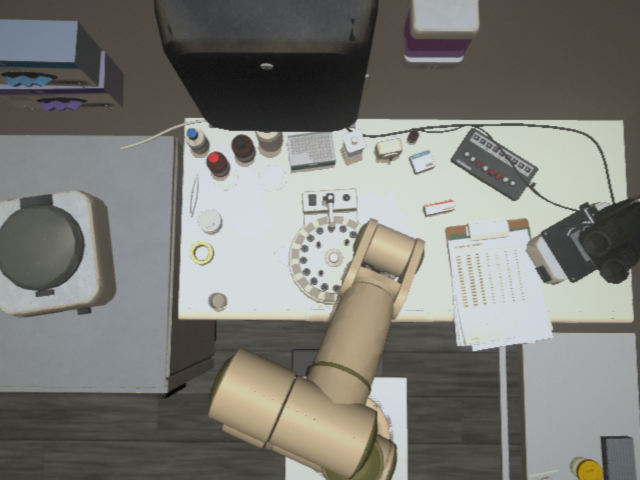

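Request:
carry_out(steps=[0,-0.1,1.0,0,0,0,-1,0,-0.1,1.0,0,0,0,-1,0,0,1.0,0,0,0,-1,0,0,1.0,0,0,0,-1,0,0,1.0,0,0,0,-1,0,0,0.5,0,0,0,-1,0,0,0,0,0,0,-1,0,0,0,0,0,0,-1])

```text
time_s: 3.12
eef_pos: [447.6, -68.1, 99.0]
ee_rot: [0.0, -0.038, 0.999, -0.0]
force: [0.8, -0.6, -0.4]
grip_width: 0.001
```

Run:
```python
from h import *
look('2');go([-18,-103,97])
for p in([-18,-103,97],[-50,-103,122],[-55,-103,67],[-1,-103,57]):
    u=proj('scene',toW(p));print((u-[250,155])*3.75)
```

```text
C pos [ -17.6 -103.4   99.1] tool cm [0.04 0.04 0.21] t 3.2167 F [-0.   0.2  0.3]
[449.3830188  388.95826269]
[427.71056709 405.49217498]
[416.66768369 474.13187714]
[456.15666183 409.98367189]
```

View pics/s2z.png

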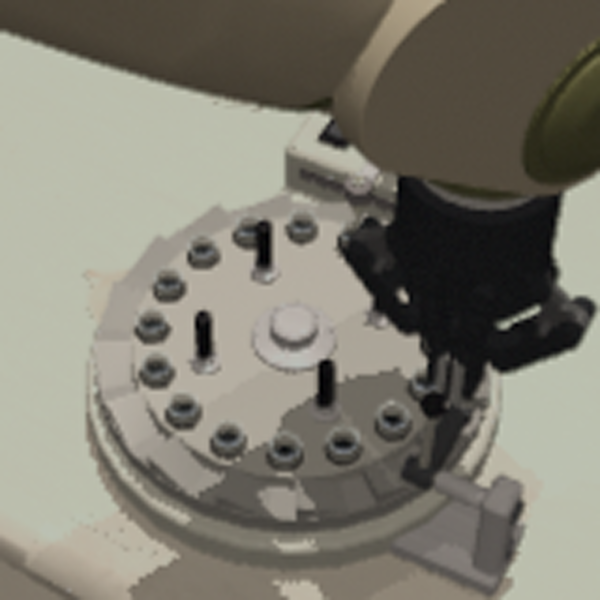

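Request:
carry_out(steps=[0.5,0,0.2,0,0,0,-1,0.5,0,0.2,0,0,0,-1,0.5,0,0.2,0,0,0,-1,0.5,0,0,0,0,0,-1,0.5,0,0,0,0,0,-1,0.5,0,0,0,0,0,-1,0.5,0,0,0,0,0,-1,0.5,0,0,0,0,0,-1,0.5,0,0,0,0,0,-1,0.5,0,0,0,0,0,-1,0.5,0,0,0,0,0,-1,0.5,0,0,0,0,0,-1,0.5,0,0,0,0,0,-1,0,0,0,0,0,0,-1,0,0,0,0,0,0,-1])

```text
time_s: 4.47
eef_pos: [382.4, -73.0, 92.4]
ee_rot: [0.0, -0.037, 0.999, -0.0]
force: [-0.6, 0.2, -0.1]
grip_width: 0.005
```

Run:
```python
from h import *
look('3');go([-84,-103,93])
```

```text
C pos [ -82.9 -103.3   92.4] tool cm [ 0.11  0.03 -0.06] t 4.5667 F [ 0.1  0.1 -0.3]
```

View pics/s3z.png

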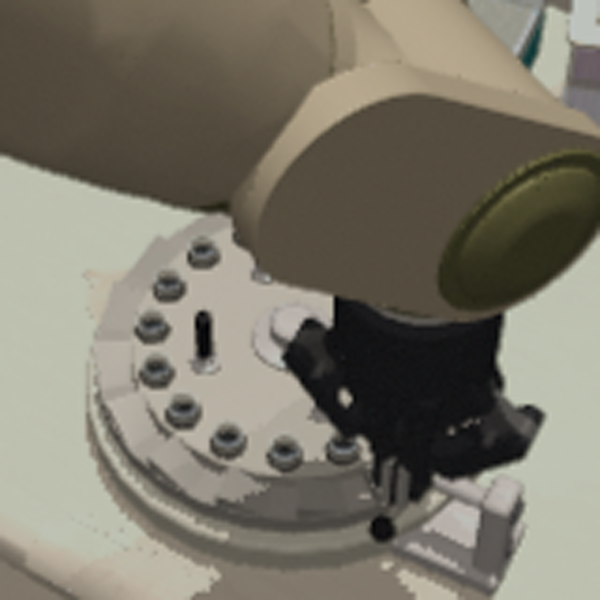

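Request:
carry_out(steps=[0,0,-1.4,0,0,0,-1,0,0,-1.4,0,0,0,-1,0,0,-1.4,0,0,0,-1,0,0,-1.4,0,0,0,-1,0,0,-1.4,0,0,0,-1,-0.5,2.5,0,0,0,0,-1,-0.5,2.5,0,0,0,0,-1,-0.5,2.5,0,0,0,0,-1,-0.5,2.5,0,0,0,0,-1,-0.3,2.3,0,0,0,0,-1,0,0,0,0,0,-1.36,-1,0,0,0,0,0,-1.36,-1,0,0,0,0,0,-1.36,-1,0,0,0,0,0,-1.36,-1,0,0,0,0,0,-1.36,-1,0,0,0,0,0,0,-1])

```text
time_s: 5.9
eef_pos: [396.3, 51.6, 162.3]
ee_rot: [0.0, -0.33, 0.944, 0.0]
force: [0.2, -1.0, 0.7]
grip_width: 0.002
```

Run:
```python
from h import *
look('4');go([-60,20,80]);print(readout.sense()['joints'].round(2))
for p in([-106,-103,86],[-31,-103,116]):
    u=proj('scene',toW(p));print((u-[250,155])*3.75)
```

```text
C pos [-60.   19.8 162.3] tool cm [-0.01  0.02  8.23] t 6.0 F [-0.4 -0.7  0. ]
[-0.17  0.11  1.94  0.    1.09 -2.4 ]
[377.01679563 529.82917065]
[442.07784734 385.25347262]
```

View pics/s4z.png

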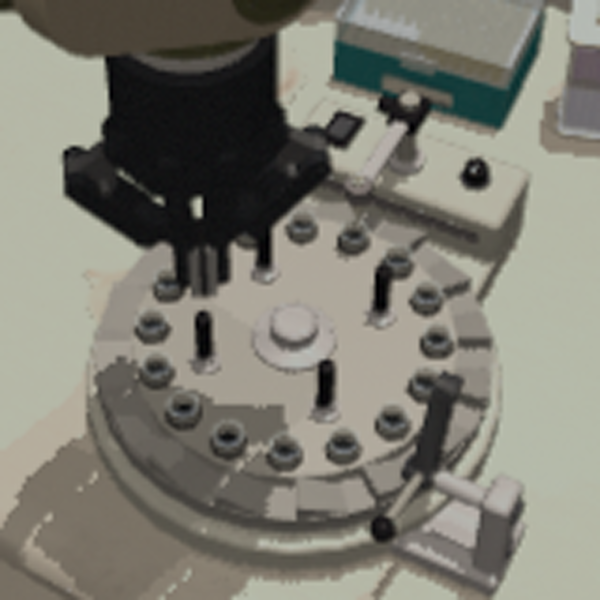

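View pics/t4z.png

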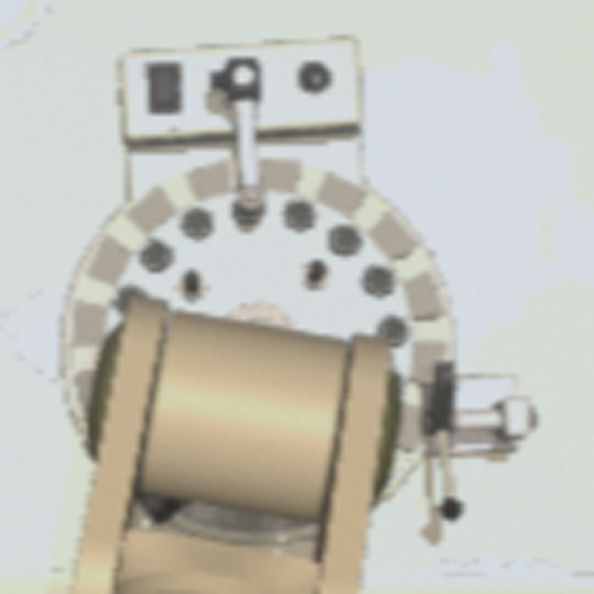

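Request:
carry_out(steps=[0,0,1.4,0,0,0,-1,0,0,1.4,0,0,0,-1,0,0,1.4,0,0,0,-1,0,0,1.4,0,0,0,-1,0,0,1.3,0,0,0,-1,0,0,1.2,0,0,0,-1,0,0,0,0,0,0,-1])

```text
time_s: 6.58
eef_pos: [395.1, 51.6, 79.7]
ee_rot: [-0.002, -0.327, 0.945, 0.001]
force: [-0.3, 0.8, 0.9]
grip_width: 0.001
```

Run:
```python
from h import *
look('5');go([-60,20,80])
for az in (136,136-22.5):
    a=np.radians(az);u=proj('scene',toW([52*np.cos(a),52*np.sin(a),98]));print((u-[250,155])*3.75)
```

```text
C pos [-60.   19.8  81.5] tool cm [-0.01  0.02  0.15] t 6.6833 F [ 0.8 -0.1  0.5]
[197.08527095 317.99710549]
[193.23138946 289.0849446 ]
```

View pics/s5z.png

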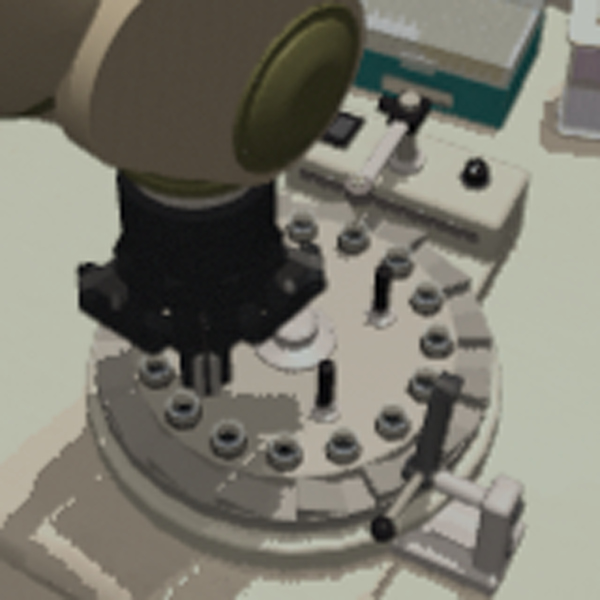

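Request:
carry_out(steps=[-0.4,0,0,0,0,0,-1,-0.4,0,0,0,0,0,-1,-0.4,0,0,0,0,0,-1,-0.4,0,0,0,0,0,-1,-0.4,0,0,0,0,0,-1,-0.4,0,0,0,0,0,-1,-0.2,0,0,0,0,0,-1,0,0,0,0,0,0,-1,0,0,0,0,0,0,-1])

```text
time_s: 7.43
eef_pos: [416.7, 67.7, 81.3]
ee_rot: [0.0, -0.328, 0.945, -0.0]
force: [0.8, 0.3, -0.0]
grip_width: -0.001
```

Run:
```python
from h import *
look('6');go([-60,20,80])
```

```text
C pos [-38.5  34.3  81.3] tool cm [2.58 0.02 0.13] t 7.5333 F [-0.1  0.5 -0.2]
```

View pics/s6z.png

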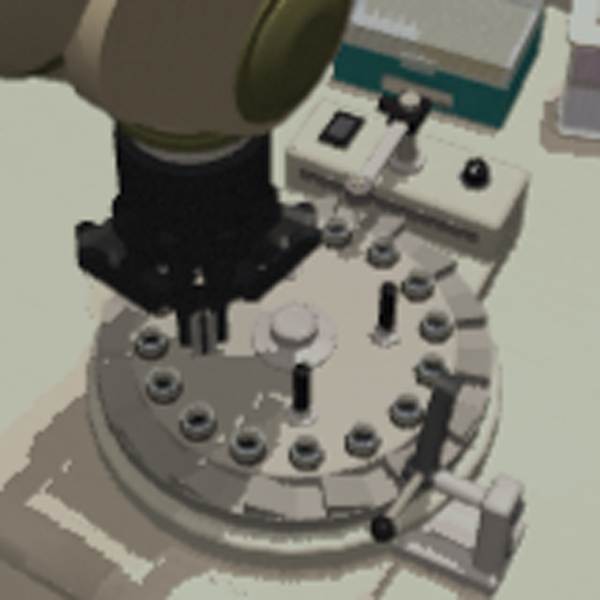

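View pics/t6z.png

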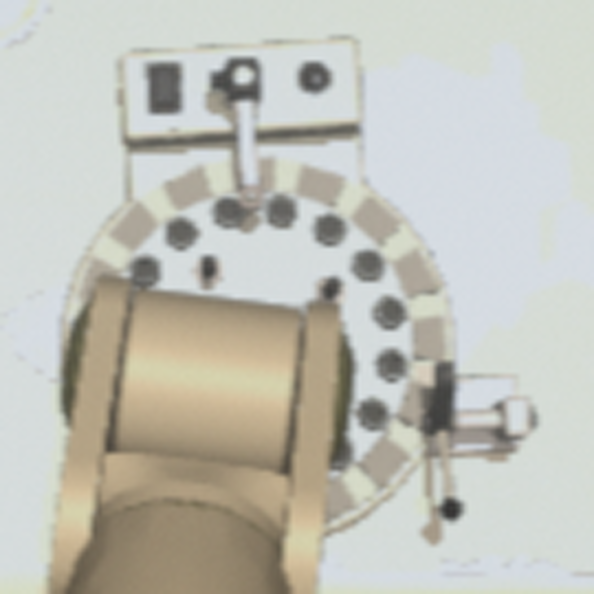

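```bash
cat >> h.py <<'E'
def T(u,v,z): return ray('top',275+(u+.5)/4.4-.5,180+(v+.5)/4.4-.5,z)
def S(u,v,z): return ray('scene',250+(u+.5)/3.75-.5,155+(v+.5)/3.75-.5,z)
def ang(f,pts,ref,c):
    for (u,v),r in zip(pts,ref):
        d=f(u,v,69)[:2]-c;e=f(r[0],r[1],69)[:2]-c
        x=np.degrees(np.arctan2(d[1],d[0])-np.arctan2(e[1],e[0]));yield (x+180)%360-180
# reference tubes at start
RT=[(131,301),(156,255),(197,222),(248,211),(300,215),(345,240),(377,281),(393,331),(388,383),(362,430)]
E
python3 - <<'E'
from h import *
pts=[(145,271),(181,232),(229,212),(282,210),(329,229),(368,265),(390,312),(391,364),(372,412)]
print(np.round(list(ang(T,pts,RT,np.array([457.5,36.55]))),1))
for n,im in(('top','t6.png'),):
  for (u,v),(r,s) in (((208,270),(191,283)),((330,287),(317,268))):
    d=T(u,v,96)[:2]-[457.5,36.55];e=T(r,s,96)[:2]-[457.5,36.55]
    print(np.degrees(np.arctan2(d[1],d[0])-np.arctan2(e[1],e[0])))
sp=[(337,231),(383,252),(418,285),(436,325),(431,369),(407,409),(363,440),(306,452),(248,445),(198,421),(163,384),(151,342)]
sr=[(302,227),(353,239),(399,261),(427,298),(437,341),(424,384),(394,421),(344,446),(285,453),(228,438),(183,409),(156,371)]
print(np.round(list(ang(S,sp,sr,np.array([457.5,33.5]))),1))
E
```

```text
[-14.2 -14.5 -14.3 -14.6 -13.8 -14.6 -14.4 -14.2 -14.2]
-14.078555662364412
-14.705063031716671
[-15.3 -14.7 -15.  -14.4 -14.3 -13.9 -14.7 -14.4 -14.2 -14.  -14.4 -14.6]
```

Request:
carry_out(steps=[-0.25,0,0,0,0,0,-1,-0.25,0,0,0,0,0,-1,-0.25,0,0,0,0,0,-1,0,0,0,0,0,0,-1,0,0,0,0,0,0,-1])

```text
time_s: 7.95
eef_pos: [422.6, 72.4, 81.3]
ee_rot: [0.0, -0.328, 0.945, -0.0]
force: [0.4, 0.9, -0.5]
grip_width: 0.002
```

Run:
```python
from h import *
look('7');go([-60,20,80])
```

```text
C pos [-32.2  38.5  81.3] tool cm [3.34 0.02 0.13] t 8.05 F [-0.6  0.2 -0.1]
```

View pics/s7z.png

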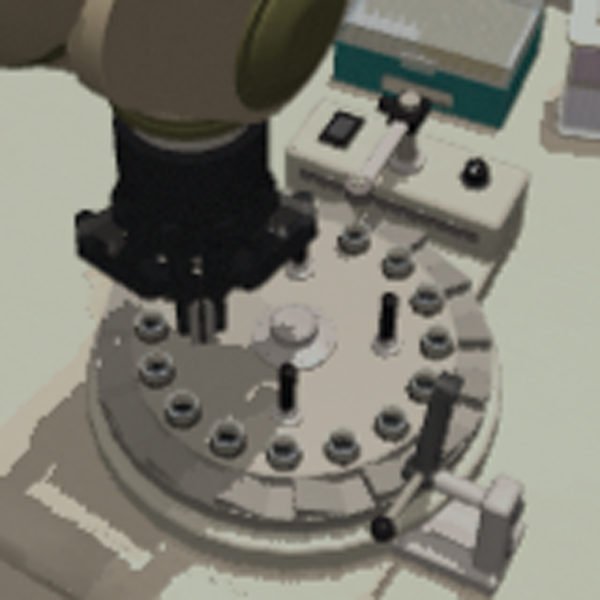

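View pics/t7z.png

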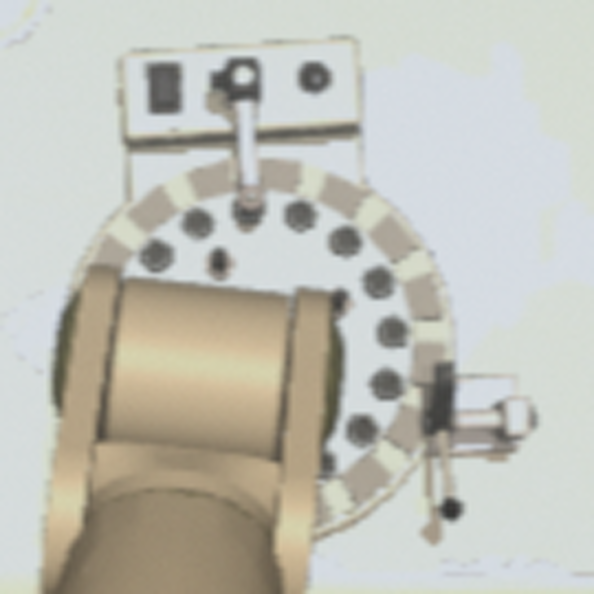

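Run:
```python
from h import *
c=np.array([457.5,36.55])
def cen(n,f,c):
    g=cv2.cvtColor(cv2.imread(f),cv2.COLOR_BGR2GRAY).astype(float)
    out=[]
    for k in range(16):
        a=np.radians(4.3+22.5*k);p=proj(n,[c[0]+79.3*np.cos(a),c[1]+79.3*np.sin(a),69])
        u,v=np.round(p).astype(int);w=g[v-5:v+6,u-5:u+6];m=np.clip(np.median(g[v-9:v+10,u-9:u+10])-20-w,0,None)
        y,x=np.mgrid[v-5:v+6,u-5:u+6];
        if m.sum()<50: out.append(np.nan);continue
        q=ray(n,(m*x).sum()/m.sum(),(m*y).sum()/m.sum(),69)[:2]-c
        out.append((np.degrees(np.arctan2(q[1],q[0])-a)+180)%360-180)
    return np.array(out)
a=cen('top','pics/t0.png',c);b=cen('top','pics/t7.png',c)
print(a.round(1));print(b.round(1))
c=np.array([457.5,33.5])
a=cen('scene','pics/s0.png',c);b=cen('scene','pics/s7.png',c)
print(a.round(1));print(b.round(1))
```

```text
[1.2 0.9 1.1 1.  0.8 0.9 0.7 0.7 0.6 0.6 0.8 0.5 0.6 0.8 1.  0.8]
[ 1.1  0.5  0.8 -0.5 -0.6  nan -0.4  nan  2.7  2.4  0.7  0.   0.3  0.3
  0.6  0.5]
[-0.4  1.  -1.   3.5  3.3  3.3  3.6  2.9  1.8  0.8 -0.4 -1.4 -3.4 -2.7
 -2.4 -1.6]
[-0.6  1.9  nan  nan  nan  4.6  4.3  3.4  2.   0.2 -0.7 -2.  -2.4 -3.1
 -2.7 -1.8]
```

Request:
carry_out(steps=[0.5,0,0,0,0,0,-1,0.5,0,0,0,0,0,-1,0.5,0,0,0,0,0,-1,0,0,-1.4,0,0,0,-1,0,0,-1.6,0,0,0,-1,0,0,-1.6,0,0,0,-1,0,0,-1.6,0,0,0,-1,0,0,-1.4,0,0,1.36,-1,0,0,0,0,0,1.36,-1,0,0,0,0,0,1.36,-1,0,0,0,0,0,1.36,-1,0,0,0,0,0,1.36,-1,0.5,-2.5,0,0,0,0,-1,0.5,-2.5,0,0,0,0,-1,0.5,-2.5,0,0,0,0,-1,0.5,-2.5,0,0,0,0,-1,0.5,-2.5,0,0,0,0,-1,0,-0.8,0,0,0,0,-1,0,0,0,0,0,0,-1])

```text
time_s: 9.63
eef_pos: [395.5, -72.9, 157.3]
ee_rot: [0.0, -0.036, 0.999, -0.0]
force: [-0.4, 0.6, -0.1]
grip_width: -0.005
```

Run:
```python
from h import *
look('8');go([-70,-103,92]);print(readout.sense()['ee_rot'])
```

```text
C pos [ -69.9 -102.4  157.2] tool cm [ 0.01 -0.06  6.52] t 9.7333 F [-0.7  0.3  1.7]
[-7.41158003e-05 -3.72563231e-02  9.99305722e-01  1.85024708e-04]
```

View pics/s8z.png

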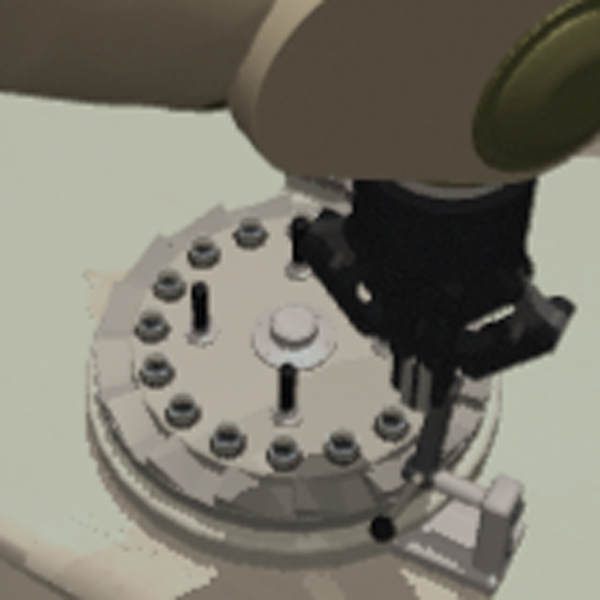

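View pics/t8z.png

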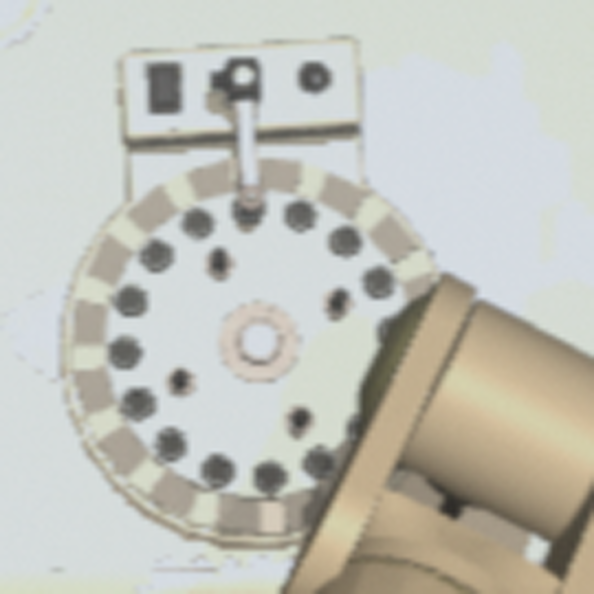

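Request:
carry_out(steps=[0,0,1.0,0,0,0,-1,0,0,1.0,0,0,0,-1,0,0,1.0,0,0,0,-1,0,0,1.0,0,0,0,-1,0,0,1.0,0,0,0,-1,0,0,0.8,0,0,0,-1,0,0,0.5,0,0,0,-1,0,0,0,0,0,0,-1])

```text
time_s: 10.4
eef_pos: [395.3, -70.8, 93.6]
ee_rot: [-0.001, -0.038, 0.999, 0.0]
force: [0.0, -1.1, 0.7]
grip_width: -0.004
```

Run:
```python
from h import *
look('9');go([-16,-103,92])
```

```text
C pos [ -69.6 -102.7   94.5] tool cm [-5.36 -0.04  0.25] t 10.5 F [-0.  -0.7 -0.4]
```

View pics/s9z.png

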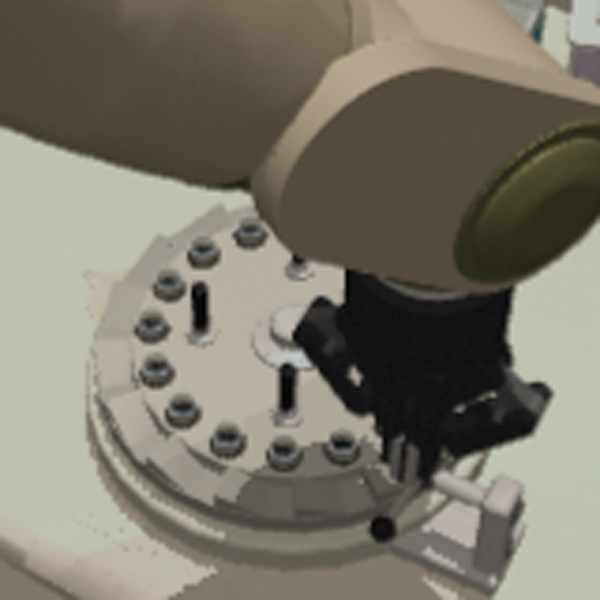

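Request:
carry_out(steps=[-0.45,0,0.1,0,0,0,-1,-0.45,0,0.1,0,0,0,-1,-0.45,0,0,0,0,0,-1,-0.45,0,0,0,0,0,-1,-0.45,0,0,0,0,0,-1,-0.45,0,0,0,0,0,-1,-0.45,0,0,0,0,0,-1,-0.45,0,0,0,0,0,-1,-0.45,0,0,0,0,0,-1,-0.45,0,0,0,0,0,-1,-0.45,0,0,0,0,0,-1,-0.45,0,0,0,0,0,-1,0,0,0,0,0,0,-1,0,0,0,0,0,0,-1])

```text
time_s: 11.67
eef_pos: [449.6, -67.4, 92.2]
ee_rot: [-0.0, -0.038, 0.999, 0.0]
force: [0.2, 0.1, -1.0]
grip_width: 0.0
```

Run:
```python
from h import *
look('10');go([-16,-103,92])
```

```text
C pos [ -15.9 -102.9   92.2] tool cm [ 0.01 -0.01  0.02] t 11.7667 F [ 0.9  1.  -0.3]
```

View pics/s10z.png

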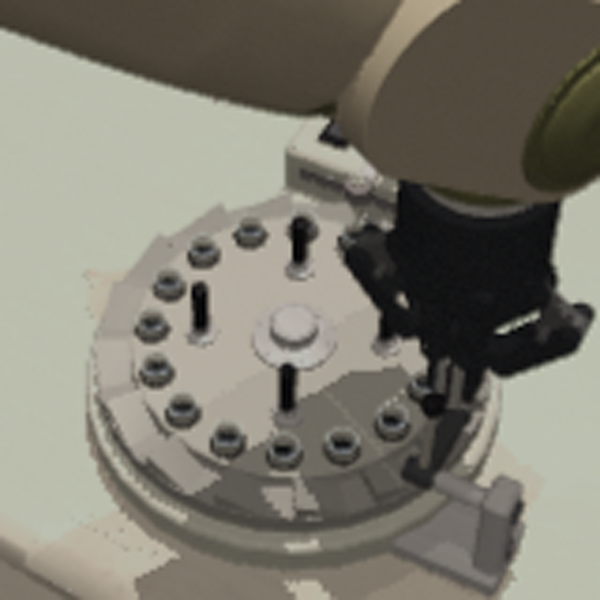

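Request:
carry_out(steps=[0,0,-1,0,0,0,-1,0,0,-1.5,0,0,0,-1,0,0,-2,0,0,0,-1,0,0,-2,0,0,0,-1,0,0,-2,0,0,0,-1,0,0,-2,0,0,0,-1,2,2.5,0,0,0,0,-1,2,2.5,0,0,0,0,-1,2,2.5,0,0,0,0,-1,2,2.5,0,0,0,0,-1,2,2.5,0,0,0,0,-1,0,2.5,0,0,0,0,-1,0,2.5,0,0,0,0,-1,0,2.5,0,0,0,0,-1,0,2.5,0,0,0,0,-1,0,2.5,0,0,0,0,-1,0,2.5,0,0,0,0,-1,0,2.5,0,0,0,0,-1,0,0,0,0,0,0,-1])

```text
time_s: 13.35
eef_pos: [326.6, 226.8, 197.3]
ee_rot: [-0.0, -0.039, 0.999, 0.0]
force: [-0.0, -0.7, 0.9]
grip_width: -0.001
```

Run:
```python
from h import *
look('11');go([-16,-103,92])
def crop(f):
    return cv2.resize(cv2.imread(f)[225:315,335:405],(385,495),interpolation=cv2.INTER_CUBIC)
cv2.imwrite('pics/cmp.png',np.hstack([crop('pics/s0.png'),crop('pics/s11.png')]))
def crop(f):
    return cv2.resize(cv2.imread(f)[240:290,355:405],(390,390),interpolation=cv2.INTER_CUBIC)
cv2.imwrite('pics/cmpt.png',np.hstack([crop('pics/t0.png'),crop('pics/t11.png')]))
```

```text
C pos [-116.1  197.3  197.1] tool cm [ -9.96 -30.05  10.52] t 13.45 F [ 0.1  0.1 -0.4]
```

View pics/cmp.png

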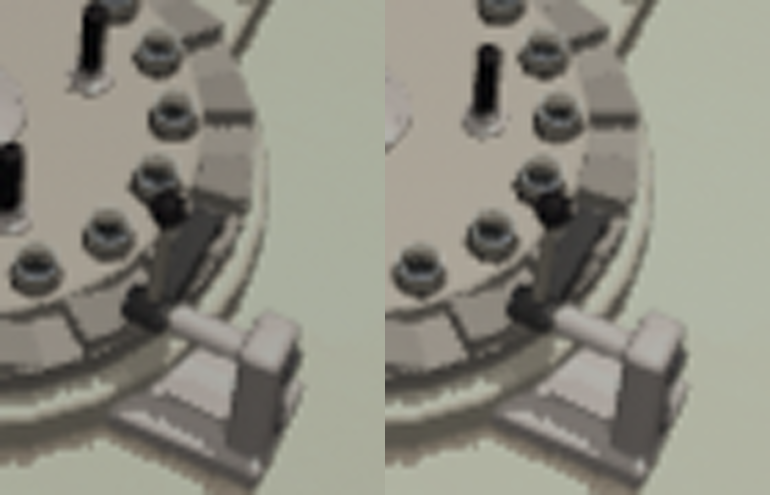

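View pics/cmpt.png

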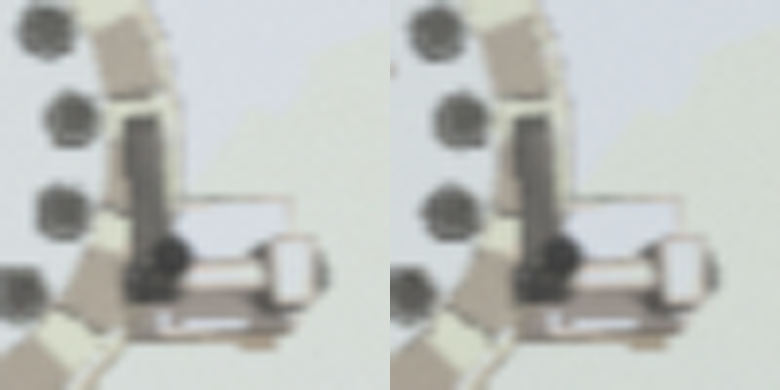

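View pics/t11.png

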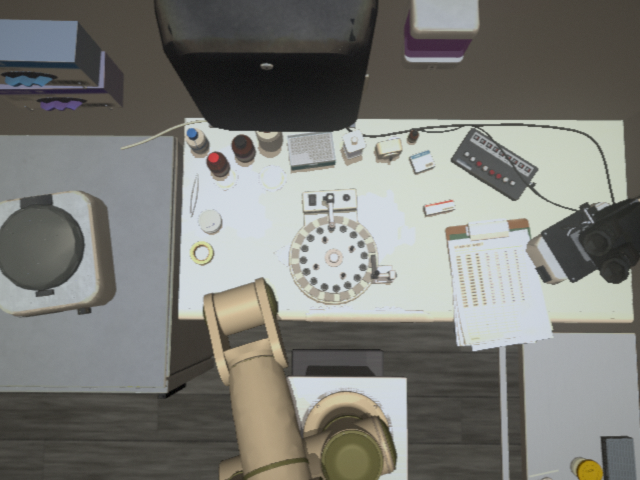

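View pics/s11.png

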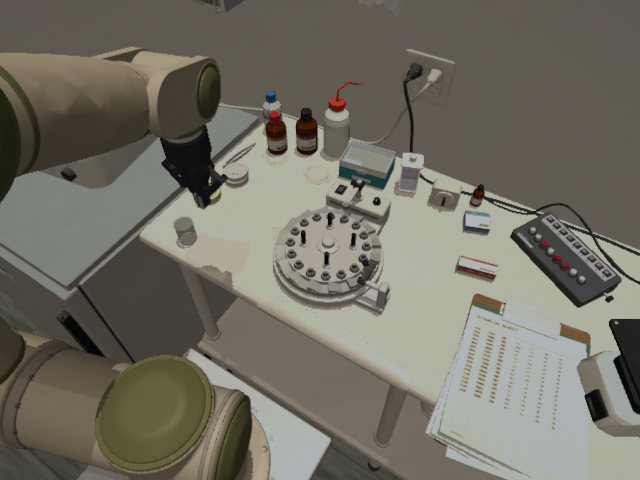

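Run:
```python
from h import *
for n in 'st':
    r=(slice(255,275),slice(355,375)) if n=='s' else (slice(262,283),slice(366,386))
    a,b=[cv2.cvtColor(cv2.imread(f'pics/{n}{k}.png'),cv2.COLOR_BGR2GRAY)[r].astype(np.float32) for k in('0','11')]
    for g in(a,b):
        m=np.clip(75-g,0,None);y,x=np.mgrid[:g.shape[0],:g.shape[1]];print(n,(m*x).sum()/m.sum(),(m*y).sum()/m.sum(),m.sum())
c=np.array([457.5,36.55])
for f in('t0','t11'):
    g=cv2.cvtColor(cv2.imread(f'pics/{f}.png'),cv2.COLOR_BGR2GRAY).astype(float);o=[]
    for k in range(16):
        a=np.radians(4.3+22.5*k);u,v=np.round(proj('top',[c[0]+79.3*np.cos(a),c[1]+79.3*np.sin(a),69])).astype(int)
        w=g[v-5:v+6,u-5:u+6];m=np.clip(np.median(g[v-9:v+10,u-9:u+10])-20-w,0,None);y,x=np.mgrid[v-5:v+6,u-5:u+6]
        q=ray('top',(m*x).sum()/m.sum(),(m*y).sum()/m.sum(),69)[:2]-c;o.append((np.degrees(np.arctan2(q[1],q[0])-a)+180)%360-180)
    print(f,np.mean(o).round(2))
```

```text
s 10.996280087527353 9.758205689277899 4570.0
s 10.882248670549506 9.586477589263104 3949.0
t 9.610526315789473 11.705263157894738 95.0
t 9.62962962962963 11.592592592592593 108.0
t0 0.82
t11 0.48
```

```bash
python3 -c "
from rig import finish_job
print(finish_job())"
```

```text
the job is handed in; nothing more can be done
None
```

The carousel is back one notch, the pawl is closed and the job is handed in at about 13.5 s of the 54 s allowed. With the closed gripper fingers I pushed the ball lever over until the pawl rested open. I then pushed peg_1 clockwise until the wheel had gone back one notch, and tipped the raised nose so the pawl dropped shut. The arm then moved well clear.

**Wheel:** the tubes in the top image put it about 0.5° (0.008 rad) from the notch angle, against the 0.04 rad allowed. This rests on my measured carousel heading of 4.3°. One rougher reading, from the console edge, gave 2.6°, and I set it aside because the nozzle, post and knob all gave 4.2 to 4.35°.

**Pawl:** the ball sits within about 0.2 pixel of where it was at the start in both views, so I read the pawl as fully in its notch. I did not push back on the wheel to test the lock.

**Everything else:** the final pictures show the loose things where they stood, except that the arm partly hides the tape roll in one view. The force readings after each move stayed under about 2 N.

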